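# Find the soft contact finger and unclamp it

### The job

One of the three sprung contact fingers in the test rack has gone soft: press the brass dome at the tip of each one gently down to its stop and feel how hard it pushes back, without overloading any of them. When all three have been tried, slide the clamp of the soft one, and only that one, fully open (straight back, away from the finger) so that it can be replaced, and leave the things lying around the rack alone.

Things in the scene. Friction and masses are not known exactly. Their poses are not given: they have to be found in the camera images.
- rack: Flat aluminium test rack fixed to the bench, 176 x 226 x 12 mm, carrying three like contact fingers 70 mm apart along its y. Origin on the bench, below the middle finger, 44 mm behind its dome. Axes: z up, x along the fingers from clamp to free tip, y to the left. Nothing on it is taller than the clamp tabs.
- place_left (a point): Top centre of the brass dome (11 mm across, 5 mm high) at the tip of the left (+y) finger, at its NOMINAL rest height, 59 mm over the bench. x, y are true, but each cassette (finger, clamp and slide together) sits up to 4 mm higher or lower: find it by feel. Axes as the rack. The copper leaf is 2 mm thick, 16 mm wide here, ending 18 mm ahead (+x).
- place_middle (a point): The same for the middle finger. Every dome goes down about 10 mm to a rigid stop; the force grows steadily from about 0.5 N, and near the stop two of the fingers push back with about 7 N, the soft one with little more than half of that. They look alike. Over 18 N bends a finger for good.
- place_right (a point): The same for the right (-y) finger. Behind every dome (-x) the leaf, 12 mm wide, reaches 64 mm back to its clamp: a grey block 30 mm wide under a steel bar, 64 to 124 mm behind the dome, top of the bar 3 mm above the dome's top.
- tab_left (a point): Centre of the black upright tab of the left clamp slide when fully clamped, at nominal height (true height as its cassette, up to 4 mm off), 80 mm behind its dome. Tab: 8 mm thick (x), 18 mm wide (y), 26 mm tall, on a carriage 24 x 20 x 6 mm. To open, push or pull it about 20 mm along the rack's -x.
- tab_middle (a point): Centre of the black upright tab of the middle clamp slide when fully clamped, at nominal height (true height as its cassette, up to 4 mm off), 80 mm behind its dome. Tab: 8 mm thick (x), 18 mm wide (y), 26 mm tall, on a carriage 24 x 20 x 6 mm. To open, push or pull it about 20 mm along the rack's -x.
- tab_right (a point): Centre of the black upright tab of the right clamp slide when fully clamped, at nominal height (true height as its cassette, up to 4 mm off), 80 mm behind its dome. Tab: 8 mm thick (x), 18 mm wide (y), 26 mm tall, on a carriage 24 x 20 x 6 mm. To open, push or pull it about 20 mm along the rack's -x.
- leaf_a (a joint): Bending of contact finger 'a' (rad): 0 at rest, about 0.157 with its tip on the stop; it springs back. The fingers are put in the three places in a different order each time; the letter does not tell the place.
- tell_a (a joint): Tell-tale pin (white head 12 mm across) in a sleeve under the tip of finger 'a' (m): 0 up against the leaf, about 0.012 once the finger has been pressed to its stop; it stays where it was pushed to.
- leaf_b (a joint): Bending of contact finger 'b' (rad): 0 at rest, about 0.157 with its tip on the stop; it springs back. The fingers are put in the three places in a different order each time; the letter does not tell the place.
- tell_b (a joint): Tell-tale pin (white head 12 mm across) in a sleeve under the tip of finger 'b' (m): 0 up against the leaf, about 0.012 once the finger has been pressed to its stop; it stays where it was pushed to.
- leaf_c (a joint): Bending of contact finger 'c' (rad): 0 at rest, about 0.157 with its tip on the stop; it springs back. The fingers are put in the three places in a different order each time; the letter does not tell the place.
- tell_c (a joint): Tell-tale pin (white head 12 mm across) in a sleeve under the tip of finger 'c' (m): 0 up against the leaf, about 0.012 once the finger has been pressed to its stop; it stays where it was pushed to.
- slide_x (a joint): One of the three clamp slides (m): 0 to 0.003 clamped, 0.022 fully open, drawn straight back along the bar, away from the leaf (the rack's -x). Moves against about 3 N of friction to a hard end and stays where it is left. The letter tells neither its place nor its finger.
- slide_y (a joint): One of the three clamp slides (m): 0 to 0.003 clamped, 0.022 fully open, drawn straight back along the bar, away from the leaf (the rack's -x). Moves against about 3 N of friction to a hard end and stays where it is left. The letter tells neither its place nor its finger.
- slide_z (a joint): One of the three clamp slides (m): 0 to 0.003 clamped, 0.022 fully open, drawn straight back along the bar, away from the leaf (the rack's -x). Moves against about 3 N of friction to a hard end and stays where it is left. The letter tells neither its place nor its finger.
- tape: Bystander: roll of cream tape lying flat, 90 mm across, 20 mm high; origin under its centre.
- driver_mid (a point): Bystander: screwdriver lying on the bench, 170 mm long, about 25 mm thick; point near its middle.
- jar: Bystander: small white jar with metal cap, 56 mm across, 60 mm high; origin under its centre.
Things that resemble listed ones, but are neither listed nor needed, are in the scene too. What is shaped like the part that bears leaf_b but purple is not meant.

How it is judged:
By the outcome, as a careful person would: the job done as asked, in the order asked, and still so for the second after the job is handed in, with the robot touching nothing.
It also fails if it takes over 59 s, if anything falls off the work surface, if the arm or the gripper's body presses on something with over 40 N, if the wrist force passes 120 N, or if a joint passes its speed limit or range.

### The arm

A 6-joint arm with a two-finger parallel gripper is mounted at the origin on the work surface. World frame = base frame: x ahead of the robot, y to its left, z up, the work surface at z = 0. Lengths are in m, angles in rad, forces in N, time in s.
With the tool pointing down it reaches from about 0.15 to 0.775 m from the base axis. Payload 6.1 kg.
Tool frame: the origin (TCP) lies between the finger pads; the fingertips stand 19 mm ahead of it and the grasp point (between the pads) is the TCP; z points along the fingers, x is the direction in which the jaws open and shut, and the axes are right-handed (so a half turn about z gives the same grasp; the last joint's range is limited). The gripper opens to 85 mm and grips with 20 to 120 N. Pads are 22 mm wide; open, the fingers measure 114 mm over their backs; the gripper's body (76 mm by 85 mm) begins 54 mm behind the grasp point. The pads swing forward as they close: fully open they stand 13 mm farther back than shut.
Start: joints at [1.271, 0.126, -0.04, 1.405, 0, 1.571], TCP at [0.155, 0.502, 0.25] pointing down, gripper open.
Joint ranges: [-2.72, 2.72], [-0.95, 1.95], [-1.27, 1.35], [-1.78, 2.02], [-1.46, 1.47], [-3.14, 3.14]. Speed limits (rad/s): [2.39, 2.39, 3.01, 3.14, 3.14, 3.14].

### API

Orientations are given as a rotation vector (axis times angle).
In Python, from plant import env, cams gives the robot as it stands.
- The arm moves only by the tool servo_tool, never from a script. Its argument "plan" is a list of rows, each a list of 3 entries, a list of its own where there are three numbers: the shift along the world's x, y, z in mm, then the turn, a rotation vector about the world's x, y, z in degrees, then the closure in counts, from 0 (fully open) to 255 (shut). In form: [[[x, y, z], [rx, ry, rz], grip], ...]. A call has exactly 10 rows; each row is the pose to reach, as a shift and turn from the pose commanded when the call began; what a row does not reach only later rows make up. A row lasts 1/12 s, in which the tool goes at most 41.7 mm and 7.16 degrees, less where a joint would pass 70% of its speed; a pose out of reach is approached as far as the arm can. A call with a gripper value outside its range is refused whole. The fingers move at their own pace and stop on an object; "newtons" is the grip in N (left out, the last holds). Time passes only in rows, so rows that repeat a pose let the fingers close, or fill a call up. It gives the time, the measured TCP pose, the force and the opening at its end, in the units of the state.
- env.read_state(): the state, without advancing time (a new reading comes with each control period).
- cams.capture(name): name is "scene" or "top" or "wrist"; returns a dict with "frame" (420x560x3 uint8, blue, green, red), "range_z" (420x560 float32, m along the optical axis (not along the pixel's ray), 0 where there is no reading), "intrinsics" (3x3 intrinsics, pixels), "view" (4x4, takes a point from world to camera coordinates). Camera axes: x right, y down, z forward; pixel columns grow to the right and rows downward; lengths in m; the calibration is good to about 2 mm. The wrist camera is an equidistant fisheye: a pixel r from the principal point sees the ray r / f radians off the axis. A picture is of the moment at which its call begins.
- env.finish_job(): hands the job in, once; it reports no verdict.
The state is a dict: "t": time; "joints": joint angles; "qd": joint speeds; "joint_efforts": joint torques, N m; "position": TCP position; "ee_rot": TCP orientation; "contact_force": force on the tool from outside, world axes, zero at the start; "wrist_torque": the same for the moment, N m; "gripper_width": opening from 0.0 (shut) to 1.0 (fully open).
Only numpy, scipy, OpenCV 4.12 (cv2) and the standard library are available. Lean on these libraries where they do the work, as an engineer would, in place of code of your own. Each camera call takes 0.05 s, during which the arm holds its last target.

## Working session

There is one attempt and no reset: what is moved stays moved. The work goes in short steps, Python scripts to look and compute and a tool call to move; the robot and the scene stay as the last step left them, time stands still between calls to the robot, and variables do not carry over. Pictures are saved under pics/ and viewed, and the job is handed in when it is done.

Besides the shell and the picture viewer there is one more tool, called after "Call:" as name(argument=value, ...), one argument or row to a line, values as JSON. servo_tool: Moves the arm, as the interface text tells. Its arguments: {"type":"object","properties":{"plan":{"type":"array"},"newtons":{"type":"number"}},"required":["plan"]}

```bash
ls; mkdir -p pics
python3 - <<'E'
from plant import env,cams
import cv2,numpy as np
print(env.read_state())
for n in ["scene","top","wrist"]:
    c=cams.capture(n); cv2.imwrite(f"pics/{n}0.png",c["frame"]); np.savez(f"{n}0.npz",**c)
    print(n,c["intrinsics"].tolist(),np.round(c["view"],4).tolist())
E
```

```text
pics
{'t': 0.0, 'joints': array([ 1.27098959e+00,  1.26371280e-01, -4.05998969e-02,  1.40541001e+00,
        3.16335110e-06,  1.57080643e+00]), 'qd': array([3.91782043e-04, 3.62429224e-04, 4.02987141e-04, 1.14455674e-04,
       5.21334187e-05, 3.67785212e-04]), 'joint_efforts': array([ 4.44389536e-05, -4.35912180e+01,  3.52924883e+01,  1.72959751e-02,
       -1.54252291e-05,  2.57498769e-06]), 'position': array([0.1549382 , 0.50121914, 0.24953674]), 'ee_rot': array([ 2.52753882e+00,  1.86420329e+00, -2.00583453e-03]), 'contact_force': array([-0.11484268, -0.08571607, -0.03528276]), 'wrist_torque': array([-0.00544462,  0.04691113,  0.05838491]), 'gripper_width': 1.0027642299287018}
scene [[466.57781250251895, 0.0, 276.1322059534091], [0.0, 466.57781250251895, 212.29483435820208], [0.0, 0.0, 1.0]] [[0.8647, 0.5022, -0.0092, -0.4846], [0.3711, -0.651, -0.6622, -0.1213], [-0.3385, 0.5692, -0.7493, 1.3238], [0.0, 0.0, 0.0, 1.0]]
top [[460.3711945564794, 0.0, 275.93252394917965], [0.0, 460.3711945564794, 204.4784247738984], [0.0, 0.0, 1.0]] [[-0.0272, -0.9994, 0.0197, 0.0525], [-0.9871, 0.0238, -0.158, 0.5862], [0.1575, -0.0238, -0.9872, 1.0737], [0.0, 0.0, 0.0, 1.0]]
wrist [[325.19226210127806, 0.0, 279.76526013247695], [0.0, 325.19226210127806, 215.95382868553787], [0.0, 0.0, 1.0]] [[0.2951, 0.9555, -0.0007, -0.5244], [0.9031, -0.2787, 0.3266, -0.0418], [0.3119, -0.097, -0.9452, 0.3806], [0.0, 0.0, 0.0, 1.0]]
```

View pics/scene0.png

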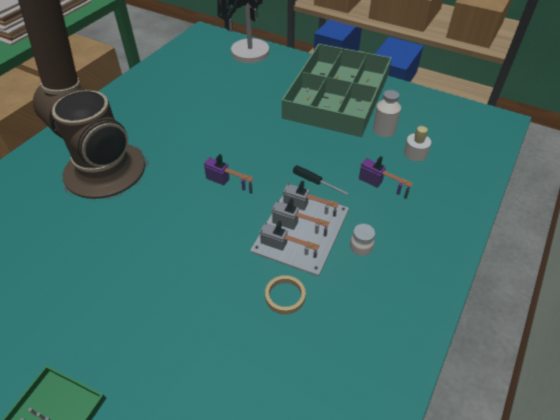

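View pics/top0.png

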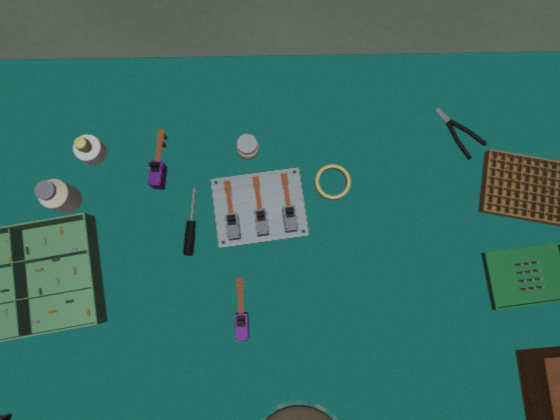

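View pics/wrist0.png

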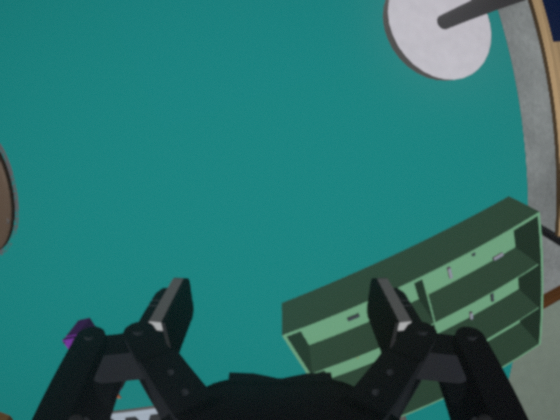

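The rack appears in top at about (212-308, 170-246) px, with the fingers pointing up (+x). The purple look-alikes are at (157,160) and (241,310). I'll enlarge the rack.

Run:
```python
import cv2,numpy as np
c=np.load("top0.npz");f=c["frame"]
cv2.imwrite("pics/topcrop.png",cv2.resize(f[162:254,200:320],None,fx=6.5,fy=6.5,interpolation=cv2.INTER_CUBIC))
c=np.load("scene0.npz");f=c["frame"]
cv2.imwrite("pics/scenecrop.png",cv2.resize(f[170:275,240:380],None,fx=5.6,fy=5.6,interpolation=cv2.INTER_CUBIC))
```

```text
(no output)
```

View pics/topcrop.png

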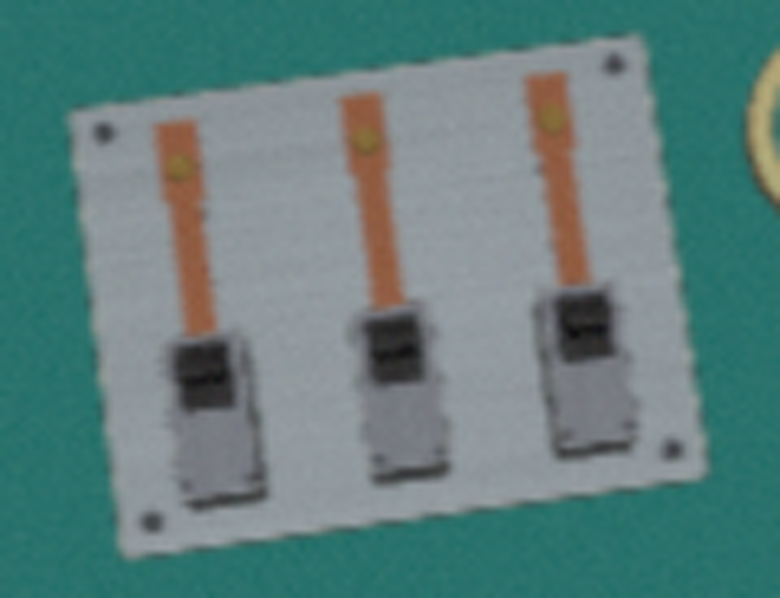

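View pics/scenecrop.png

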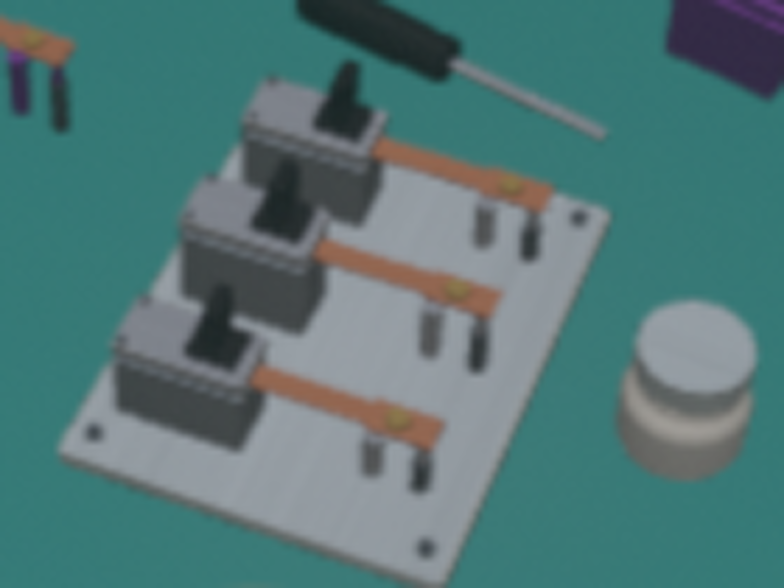

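Crop: domes at about (179,167), (365,139) and (552,118). Tabs are at about (205,365), (394,345) and (585,325). Rack corners are (70,113), (640,37), (707,478), (125,555).

```bash
cat > h.py <<'E'
import numpy as np
def ray(c,u,v,z):
    K=c["intrinsics"];T=c["view"];R=T[:3,:3];t=T[:3,3]
    d=R.T@np.linalg.solve(K,[u,v,1]);o=-R.T@t
    return o+d*(z-o[2])/d[2]
E
python3 - <<'E'
import numpy as np
from h import *
c=np.load("top0.npz");s=np.load("scene0.npz")
def P(x,y,z): return ray(c,(x+.5)/6.5-.5+200,(y+.5)/6.5-.5+162,z)
def S(x,y,z): return ray(s,(x+.5)/5.6-.5+240,(y+.5)/5.6-.5+170,z)
C=np.array([P(x,y,.012) for x,y in [(70,113),(640,37),(707,478),(125,555)]])
print("corners",C.round(4).tolist()); print("sides",[np.linalg.norm(C[i]-C[(i+1)%4]).round(4) for i in range(4)])
m=C.mean(0);print("centre",m)
e=(C[0]+C[1]-C[2]-C[3]);yaw=np.arctan2(e[1],e[0]);e2=(C[0]-C[1]+C[3]-C[2]);print("yaw",np.degrees(yaw),np.degrees(np.arctan2(-e2[0],e2[1])))
D=np.array([P(x,y,.058) for x,y in [(179,167),(365,139),(552,118)]]);print("domes top",D.round(4).tolist())
D2=np.array([S(x,y,.058) for x,y in [(511,184),(457,289),(398,418)]]);print("domes scene",D2.round(4).tolist())
for A in(D,D2):
  d=A[0]-A[2];print(np.linalg.norm(d),np.degrees(np.arctan2(-d[0],d[1])))
d=c["range_z"]
K=c["intrinsics"];T=c["view"]
for u,v in [(227,187),(256,183),(284.6,180),(231,214),(260,211),(290,209)]:
  p=d[int(round(v))-1:int(round(v))+2,int(round(u))-1:int(round(u))+2]; z=np.median(p); q=T[:3,:3].T@(np.linalg.solve(K,[u,v,1])*z-T[:3,3]);print(u,v,q.round(4))
# bystanders
print("jar",ray(c,247,143,.06),"tape",ray(c,333,182,.02),"driver",ray(c,192,215,.012))
E
```

```text
corners [[0.6619, 0.2003, 0.012], [0.6872, -0.0222, 0.012], [0.5138, -0.0418, 0.012], [0.4902, 0.1803, 0.012]]
sides [np.float64(0.2239), np.float64(0.1745), np.float64(0.2234), np.float64(0.1729)]
centre [0.58828021 0.07912908 0.012     ]
yaw 6.5413833297865125 6.2766309141421965
domes top [[0.6304, 0.1545, 0.058], [0.6394, 0.0852, 0.058], [0.6458, 0.0153, 0.058]]
domes scene [[0.6297, 0.1509, 0.058], [0.6362, 0.0846, 0.058], [0.6462, 0.0107, 0.058]]
0.14007261324536255 6.313866044705505
0.14121845609052838 6.700101709398636
227 187 [0.631  0.1547 0.0583]
256 183 [0.6386 0.0845 0.0612]
284.6 180 [0.6458 0.0149 0.055 ]
231 214 [0.5643 0.1455 0.0629]
260 211 [0.5686 0.0762 0.0715]
290 209 [0.569  0.0059 0.0895]
jar [0.7393976  0.10451214 0.06      ] tape [ 0.64530268 -0.10832017  0.02      ] driver [0.57130814 0.24623883 0.012     ]
```

Call:
servo_tool(
  plan=[
    [[34,-25,0],[0,0,-5],255],
    [[68,-50,0],[0,0,-10],255],
    [[102,-75,0],[0,0,-15],255],
    [[136,-100,0],[0,0,-20],255],
    [[170,-125,0],[0,0,-25],255],
    [[204,-150,0],[0,0,-30],255],
    [[238,-174,0],[0,0,-35],255],
    [[272,-199,0],[0,0,-40],255],
    [[306,-224,0],[0,0,-45],255],
    [[340,-248,0],[0,0,-50],255],
  ],
  newtons=40,
)

```text
t: 0.98
position: [0.4929, 0.2542, 0.2502]
ee_rot: [-3.081, -0.615, 0.0]
contact_force: [0.8, 0.4, -0.4]
gripper_width: 0.001
```

Call:
servo_tool(
  plan=[
    [[27,-20,0],[0,0,-4],255],
    [[54,-40,0],[0,0,-8],255],
    [[81,-60,0],[0,0,-12],255],
    [[108,-80,-10],[0,0,-16.4],255],
    [[135.5,-99,-30],[0,0,-16.4],255],
    [[135.5,-99,-60],[0,0,-16.4],255],
    [[135.5,-99,-90],[0,0,-16.4],255],
    [[135.5,-99,-120],[0,0,-16.4],255],
    [[135.5,-99,-120],[0,0,-16.4],255],
    [[135.5,-99,-120],[0,0,-16.4],255],
  ],
)

```text
t: 1.82
position: [0.6258, 0.1566, 0.1287]
ee_rot: [3.136, 0.176, -0.007]
contact_force: [-0.7, 0.1, -0.4]
gripper_width: -0.001
```

Run:
```python
from plant import env,cams
import cv2,numpy as np
s=env.read_state();print(s['t'],s['position'],s['ee_rot'],s['contact_force'])
for n in ["scene","wrist"]:
    c=cams.capture(n);np.savez(f"{n}1.npz",**c);f=c["frame"]
    if n=="scene": f=cv2.resize(f[120:275,200:400],None,fx=4,fy=3.8,interpolation=cv2.INTER_CUBIC)
    cv2.imwrite(f"pics/{n}1.png",f)
```

```text
1.8167 [0.62580191 0.15657159 0.12866443] [ 3.13579875  0.17572845 -0.00701636] [-0.69181325  0.05780484 -0.42960884]
```

View pics/scene1.png

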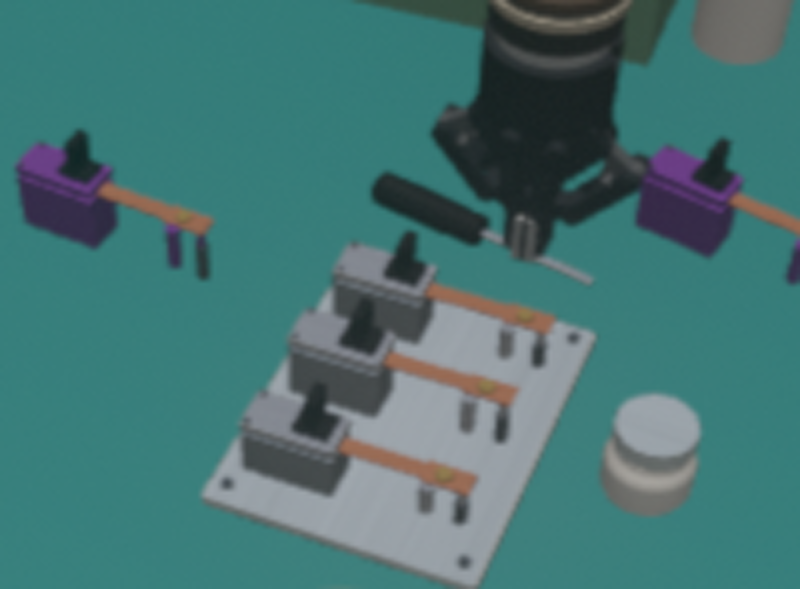

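View pics/wrist1.png

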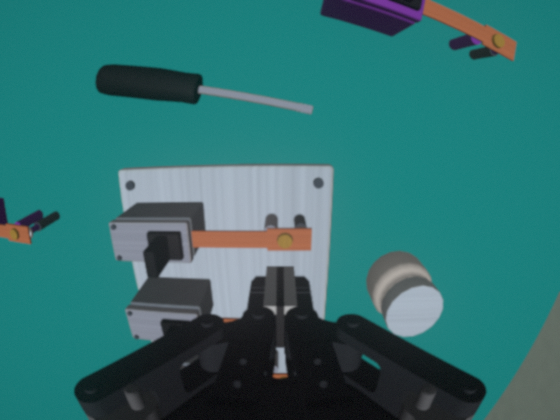

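Run:
```python
import numpy as np
s=np.load("scene1.npz");T=s["view"];K=s["intrinsics"]
def pr(p):
    q=K@(T[:3,:3]@p+T[:3,3]);u=q[:2]/q[2];return (u-[200,120])*[4,3.8]
p=np.array([0.6258,.1566,.1287])
for d in(0,.019,.032):print(d,pr(p-[0,0,d]))
for d in [[.630,.1545],[.638,.085],[.646,.0153]]:print(pr(np.array(d+[.059])))
w=np.load("wrist1.npz");T=w["view"];K=w["intrinsics"]
def wp(p):
    q=T[:3,:3]@p+T[:3,3];th=np.arctan2(np.hypot(q[0],q[1]),q[2]);a=q[:2]/np.hypot(q[0],q[1]);return K[:2,2]+K[0,0]*th*a
for d in(0,.019,.032):print("w",d,wp(p-[0,0,d]))
for d in [[.630,.1545],[.638,.085]]:print("w",wp(np.array(d+[.059])))
```

```text
0 [530.90031744 228.23299791]
0.019 [528.31031855 249.72981136]
0.032 [526.57586069 264.12569287]
[526.37065008 308.89189827]
[487.83414667 384.17434365]
[446.09186914 465.63451345]
w 0 [278.06255455 300.71839782]
w 0.019 [278.2669281  280.10440874]
w 0.032 [278.38634141 268.16642722]
w [284.65851096 244.4495217 ]
w [284.22274043 328.18295716]
```

Call:
servo_tool(
  plan=[
    [[0,0,-10],[0,0,0],255],
    [[0,0,-20],[0,0,0],255],
    [[0,0,-30],[0,0,0],255],
    [[0,0,-34],[0,0,0],255],
    [[0,0,-36],[0,0,0],255],
    [[0,0,-38],[0,0,0],255],
    [[0,0,-40],[0,0,0],255],
    [[0,0,-42],[0,0,0],255],
    [[0,0,-43],[0,0,0],255],
    [[0,0,-43],[0,0,0],255],
  ],
)

```text
t: 2.75
position: [0.6271, 0.157, 0.0872]
ee_rot: [3.137, 0.176, -0.0]
contact_force: [0.9, 0.5, -0.5]
gripper_width: -0.001
```

Call:
servo_tool(
  plan=[
    [[3,-2,0],[0,0,0],255],
    [[3,-2,0],[0,0,0],255],
    [[3,-2,0],[0,0,0],255],
    [[3,-2,0],[0,0,0],255],
    [[3,-2,0],[0,0,0],255],
    [[3,-2,0],[0,0,0],255],
    [[3,-2,0],[0,0,0],255],
    [[3,-2,0],[0,0,0],255],
    [[3,-2,0],[0,0,0],255],
    [[3,-2,0],[0,0,0],255],
  ],
)

```text
t: 3.58
position: [0.6301, 0.155, 0.0873]
ee_rot: [3.137, 0.176, 0.0]
contact_force: [-1.3, 0.2, 0.2]
gripper_width: -0.001
```

Call:
servo_tool(
  plan=[
    [[0,0,-2],[0,0,0],255],
    [[0,0,-4],[0,0,0],255],
    [[0,0,-6],[0,0,0],255],
    [[0,0,-8],[0,0,0],255],
    [[0,0,-9],[0,0,0],255],
    [[0,0,-9],[0,0,0],255],
    [[0,0,-9],[0,0,0],255],
    [[0,0,-9],[0,0,0],255],
    [[0,0,-9],[0,0,0],255],
    [[0,0,-9],[0,0,0],255],
  ],
)

```text
t: 4.42
position: [0.6302, 0.155, 0.0784]
ee_rot: [-3.137, -0.176, -0.0]
contact_force: [0.6, -0.3, 0.6]
gripper_width: 0.003
```

Run:
```python
from plant import env,cams
import cv2,numpy as np
s=env.read_state();print(s['t'],s['position'],s['contact_force'],s['wrist_torque'])
c=cams.capture("scene");np.savez("scene2.npz",**c);f=c["frame"]
cv2.imwrite("pics/scene2.png",cv2.resize(f[180:240,290:370],None,fx=9,fy=9,interpolation=cv2.INTER_CUBIC))
for i in range(3):
  cams.capture("scene"); s=env.read_state();print(s['t'],s['position'][2],s['contact_force'])
```

```text
4.4167 [0.6302242  0.15501084 0.07842975] [ 0.59577461 -0.27175005  0.64421168] [ 0.02898667  0.02453427 -0.02522714]
4.5167 0.07839487375935945 [ 0.28881176 -0.38695593  0.5640329 ]
4.5667 0.07838567405999744 [-0.08355793  0.53485223 -0.12858821]
4.6167 0.0783681424303231 [-0.61638566 -1.04797843  0.00188257]
```

View pics/scene2.png

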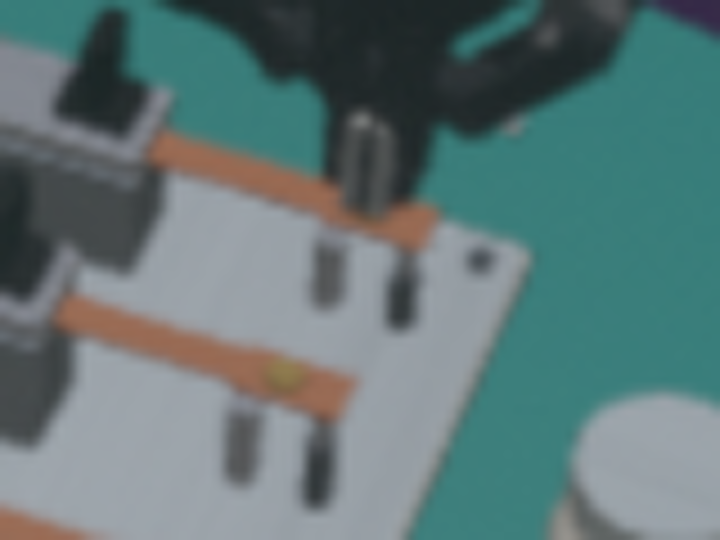

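The tip is right at the left dome (365,215 in the crop), with no clear contact yet. I'll continue in small steps.

Call:
servo_tool(
  plan=[
    [[0,0,-1],[0,0,0],255],
    [[0,0,-2],[0,0,0],255],
    [[0,0,-3],[0,0,0],255],
    [[0,0,-4],[0,0,0],255],
    [[0,0,-4],[0,0,0],255],
    [[0,0,-4],[0,0,0],255],
    [[0,0,-4],[0,0,0],255],
    [[0,0,-4],[0,0,0],255],
    [[0,0,-4],[0,0,0],255],
    [[0,0,-4],[0,0,0],255],
  ],
)

```text
t: 5.45
position: [0.6302, 0.155, 0.0743]
ee_rot: [-3.137, -0.176, -0.0]
contact_force: [0.4, 0.4, 0.2]
gripper_width: -0.003
```

```bash
cat > rd.py <<'E'
from plant import env,cams
import numpy as np,sys
n=int(sys.argv[1]) if len(sys.argv)>1 else 4
F=[]
for i in range(n):
  s=env.read_state();F.append(s['contact_force']);cams.capture("scene")
print(round(s['t'],2),s['position'].round(4),np.mean(F,0).round(2),"sd",np.std(F,0).round(2))
E
python3 rd.py
```

```text
5.6 [0.6302 0.155  0.0743] [0.47 0.02 0.35] sd [0.2  0.34 0.39]
```

Call:
servo_tool(
  plan=[
    [[0,0,-1],[0,0,0],255],
    [[0,0,-2],[0,0,0],255],
    [[0,0,-3],[0,0,0],255],
    [[0,0,-4],[0,0,0],255],
    [[0,0,-4],[0,0,0],255],
    [[0,0,-4],[0,0,0],255],
    [[0,0,-4],[0,0,0],255],
    [[0,0,-4],[0,0,0],255],
    [[0,0,-4],[0,0,0],255],
    [[0,0,-4],[0,0,0],255],
  ],
)

```text
t: 6.48
position: [0.6302, 0.155, 0.0704]
ee_rot: [-3.137, -0.176, -0.0]
contact_force: [0.6, -0.5, 2.7]
gripper_width: 0.0
```

```bash
python3 rd.py 4
```

```text
6.63 [0.6302 0.155  0.0703] [0.96 0.12 2.19] sd [0.26 0.38 0.28]
```

Call:
servo_tool(
  plan=[
    [[0,0,-1],[0,0,0],255],
    [[0,0,-2],[0,0,0],255],
    [[0,0,-3],[0,0,0],255],
    [[0,0,-3],[0,0,0],255],
    [[0,0,-3],[0,0,0],255],
    [[0,0,-3],[0,0,0],255],
    [[0,0,-3],[0,0,0],255],
    [[0,0,-3],[0,0,0],255],
    [[0,0,-3],[0,0,0],255],
    [[0,0,-3],[0,0,0],255],
  ],
)

```text
t: 7.52
position: [0.6301, 0.155, 0.0673]
ee_rot: [-3.137, -0.176, -0.0]
contact_force: [0.9, 0.9, 1.8]
gripper_width: 0.0
```

```bash
python3 rd.py 3
```

```text
7.62 [0.6301 0.155  0.0673] [0.92 0.41 2.8 ] sd [0.3  0.35 0.73]
```

Call:
servo_tool(
  plan=[
    [[0,0,-0.5],[0,0,0],255],
    [[0,0,-1],[0,0,0],255],
    [[0,0,-1],[0,0,0],255],
    [[0,0,-1],[0,0,0],255],
    [[0,0,-1],[0,0,0],255],
    [[0,0,-1],[0,0,0],255],
    [[0,0,-1],[0,0,0],255],
    [[0,0,-1],[0,0,0],255],
    [[0,0,-1],[0,0,0],255],
    [[0,0,-1],[0,0,0],255],
  ],
)

```text
t: 8.5
position: [0.6301, 0.155, 0.0665]
ee_rot: [-3.137, -0.176, -0.0]
contact_force: [-1.1, 0.4, 4.8]
gripper_width: 0.002
```

```bash
python3 rd.py 3
```

```text
8.6 [0.6301 0.155  0.0665] [-0.33 -0.    5.37] sd [0.52 0.3  0.46]
```

Call:
servo_tool(
  plan=[
    [[0,0,-0.5],[0,0,0],255],
    [[0,0,-0.5],[0,0,0],255],
    [[0,0,-0.5],[0,0,0],255],
    [[0,0,-0.5],[0,0,0],255],
    [[0,0,-0.5],[0,0,0],255],
    [[0,0,-0.5],[0,0,0],255],
    [[0,0,-0.5],[0,0,0],255],
    [[0,0,-0.5],[0,0,0],255],
    [[0,0,-0.5],[0,0,0],255],
    [[0,0,-0.5],[0,0,0],255],
  ],
)

```text
t: 9.48
position: [0.6301, 0.155, 0.0662]
ee_rot: [-3.137, -0.176, -0.0]
contact_force: [-0.0, 0.7, 5.8]
gripper_width: 0.002
```

```bash
python3 rd.py 3
python3 - <<'E'
from plant import env,cams
import cv2,numpy as np
c=cams.capture("wrist");cv2.imwrite("pics/wrist2.png",c["frame"])
E
```

```text
9.58 [0.6301 0.155  0.0662] [-0.65  0.36  6.33] sd [0.53 0.39 0.4 ]
```

View pics/wrist2.png

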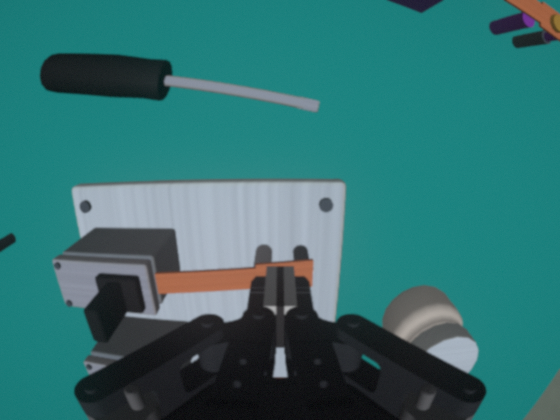

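Call:
servo_tool(
  plan=[
    [[0,0,-1],[0,0,0],255],
    [[0,0,-1],[0,0,0],255],
    [[0,0,-1],[0,0,0],255],
    [[0,0,-1],[0,0,0],255],
    [[0,0,-1],[0,0,0],255],
    [[0,0,-1],[0,0,0],255],
    [[0,0,-1],[0,0,0],255],
    [[0,0,-1],[0,0,0],255],
    [[0,0,-1],[0,0,0],255],
    [[0,0,-1],[0,0,0],255],
  ],
)

```text
t: 10.52
position: [0.6301, 0.155, 0.0657]
ee_rot: [-3.136, -0.176, -0.001]
contact_force: [-2.1, -0.2, 8.8]
gripper_width: -0.001
```

```bash
python3 rd.py 4
```

```text
10.67 [0.6301 0.155  0.0657] [-1.99 -0.69  9.08] sd [0.57 0.5  0.19]
```

Call:
servo_tool(
  plan=[
    [[0,0,12],[0,0,0],255],
    [[0,0,30],[0,0,0],255],
    [[2.6,-23,30],[0,0,0],255],
    [[5.2,-46,30],[0,0,0],255],
    [[7.8,-69.6,30],[0,0,0],255],
    [[7.8,-69.6,20],[0,0,0],255],
    [[7.8,-69.6,12],[0,0,0],255],
    [[7.8,-69.6,10],[0,0,0],255],
    [[7.8,-69.6,10],[0,0,0],255],
    [[7.8,-69.6,10],[0,0,0],255],
  ],
)

```text
t: 11.55
position: [0.6377, 0.0857, 0.0749]
ee_rot: [3.136, 0.177, -0.001]
contact_force: [-0.4, -3.3, 3.6]
gripper_width: 0.001
```

```bash
python3 rd.py 4
```

```text
11.7 [0.6377 0.0859 0.0751] [-0.72 -3.25  4.19] sd [0.76 0.13 0.4 ]
```

Call:
servo_tool(
  plan=[
    [[0,0,-1],[0,0,0],255],
    [[0,0,-2],[0,0,0],255],
    [[0,0,-2],[0,0,0],255],
    [[0,0,-2],[0,0,0],255],
    [[0,0,-2],[0,0,0],255],
    [[0,0,-2],[0,0,0],255],
    [[0,0,-2],[0,0,0],255],
    [[0,0,-2],[0,0,0],255],
    [[0,0,-2],[0,0,0],255],
    [[0,0,-2],[0,0,0],255],
  ],
)

```text
t: 12.58
position: [0.6378, 0.0858, 0.073]
ee_rot: [-3.136, -0.176, 0.0]
contact_force: [-1.8, -2.4, 5.6]
gripper_width: 0.003
```

```bash
python3 rd.py 3
```

```text
12.68 [0.6378 0.0857 0.073 ] [-1.61 -2.26  5.39] sd [0.45 0.14 0.34]
```

Call:
servo_tool(
  plan=[
    [[0,0,-1],[0,0,0],255],
    [[0,0,-1.5],[0,0,0],255],
    [[0,0,-1.5],[0,0,0],255],
    [[0,0,-1.5],[0,0,0],255],
    [[0,0,-1.5],[0,0,0],255],
    [[0,0,-1.5],[0,0,0],255],
    [[0,0,-1.5],[0,0,0],255],
    [[0,0,-1.5],[0,0,0],255],
    [[0,0,-1.5],[0,0,0],255],
    [[0,0,-1.5],[0,0,0],255],
  ],
)

```text
t: 13.57
position: [0.6377, 0.0857, 0.0716]
ee_rot: [-3.136, -0.176, 0.0]
contact_force: [-1.6, -2.8, 6.4]
gripper_width: 0.001
```

```bash
python3 rd.py 3
```

```text
13.67 [0.6377 0.0858 0.0716] [-2.11 -2.51  6.47] sd [0.38 0.25 0.09]
```

Call:
servo_tool(
  plan=[
    [[0,0,-0.5],[0,0,0],255],
    [[0,0,-1],[0,0,0],255],
    [[0,0,-1],[0,0,0],255],
    [[0,0,-1],[0,0,0],255],
    [[0,0,-1],[0,0,0],255],
    [[0,0,-1],[0,0,0],255],
    [[0,0,-1],[0,0,0],255],
    [[0,0,-1],[0,0,0],255],
    [[0,0,-1],[0,0,0],255],
    [[0,0,-1],[0,0,0],255],
  ],
)

```text
t: 14.55
position: [0.6377, 0.0857, 0.0708]
ee_rot: [-3.136, -0.176, 0.0]
contact_force: [-2.5, -2.6, 8.2]
gripper_width: -0.004
```

```bash
python3 rd.py 3
```

```text
14.65 [0.6377 0.0857 0.0708] [-2.48 -2.29  8.37] sd [0.17 0.32 0.5 ]
```

Call:
servo_tool(
  plan=[
    [[0,0,-0.8],[0,0,0],255],
    [[0,0,-0.8],[0,0,0],255],
    [[0,0,-0.8],[0,0,0],255],
    [[0,0,-0.8],[0,0,0],255],
    [[0,0,-0.8],[0,0,0],255],
    [[0,0,-0.8],[0,0,0],255],
    [[0,0,-0.8],[0,0,0],255],
    [[0,0,-0.8],[0,0,0],255],
    [[0,0,-0.8],[0,0,0],255],
    [[0,0,-0.8],[0,0,0],255],
  ],
)

```text
t: 15.53
position: [0.6378, 0.0857, 0.0705]
ee_rot: [-3.136, -0.176, -0.001]
contact_force: [-3.8, -1.7, 10.8]
gripper_width: -0.002
```

```bash
python3 rd.py 3
```

```text
15.63 [0.6377 0.0857 0.0705] [-4.01 -2.08 10.83] sd [0.26 0.4  0.15]
```

Call:
servo_tool(
  plan=[
    [[0,0,10],[0,0,0],255],
    [[0,0,24],[0,0,0],255],
    [[3.9,-34,24],[0,0,0],255],
    [[7.8,-70,24],[0,0,0],255],
    [[7.8,-70,24],[0,0,0],255],
    [[7.8,-70,20],[0,0,0],255],
    [[7.8,-70,14],[0,0,0],255],
    [[7.8,-70,8],[0,0,0],255],
    [[7.8,-70,5],[0,0,0],255],
    [[7.8,-70,5],[0,0,0],255],
  ],
)

```text
t: 16.52
position: [0.6452, 0.0165, 0.0732]
ee_rot: [-3.136, -0.178, 0.003]
contact_force: [-0.8, 0.9, 0.7]
gripper_width: 0.001
```

```bash
python3 rd.py 3
```

```text
16.62 [0.6454 0.0163 0.0742] [-0.76  0.7   1.  ] sd [0.44 0.15 0.43]
```

Call:
servo_tool(
  plan=[
    [[0,0,-1],[0,0,0],255],
    [[0,0,-2],[0,0,0],255],
    [[0,0,-3],[0,0,0],255],
    [[0,0,-4],[0,0,0],255],
    [[0,0,-5],[0,0,0],255],
    [[0,0,-5],[0,0,0],255],
    [[0,0,-5],[0,0,0],255],
    [[0,0,-5],[0,0,0],255],
    [[0,0,-5],[0,0,0],255],
    [[0,0,-5],[0,0,0],255],
  ],
)

```text
t: 17.5
position: [0.646, 0.0155, 0.0697]
ee_rot: [-3.136, -0.176, -0.001]
contact_force: [0.5, 1.8, 4.0]
gripper_width: 0.001
```

```bash
python3 rd.py 3
```

```text
17.6 [0.6459 0.0155 0.0697] [0.62 2.21 3.73] sd [0.14 0.38 0.37]
```

Call:
servo_tool(
  plan=[
    [[0,0,-1],[0,0,0],255],
    [[0,0,-2],[0,0,0],255],
    [[0,0,-3],[0,0,0],255],
    [[0,0,-3.5],[0,0,0],255],
    [[0,0,-3.5],[0,0,0],255],
    [[0,0,-3.5],[0,0,0],255],
    [[0,0,-3.5],[0,0,0],255],
    [[0,0,-3.5],[0,0,0],255],
    [[0,0,-3.5],[0,0,0],255],
    [[0,0,-3.5],[0,0,0],255],
  ],
)

```text
t: 18.48
position: [0.646, 0.0154, 0.0663]
ee_rot: [-3.137, -0.176, -0.001]
contact_force: [1.3, 2.2, 5.2]
gripper_width: 0.002
```

```bash
python3 rd.py 3
```

```text
18.58 [0.646  0.0154 0.0662] [1.32 2.03 5.36] sd [0.29 0.26 0.22]
```

Call:
servo_tool(
  plan=[
    [[0,0,-0.5],[0,0,0],255],
    [[0,0,-1.2],[0,0,0],255],
    [[0,0,-1.2],[0,0,0],255],
    [[0,0,-1.2],[0,0,0],255],
    [[0,0,-1.2],[0,0,0],255],
    [[0,0,-1.2],[0,0,0],255],
    [[0,0,-1.2],[0,0,0],255],
    [[0,0,-1.2],[0,0,0],255],
    [[0,0,-1.2],[0,0,0],255],
    [[0,0,-1.2],[0,0,0],255],
  ],
)

```text
t: 19.47
position: [0.6459, 0.0154, 0.0652]
ee_rot: [-3.137, -0.176, -0.001]
contact_force: [0.2, 2.6, 6.1]
gripper_width: -0.003
```

```bash
python3 rd.py 3
```

```text
19.57 [0.6459 0.0154 0.0651] [0.32 2.32 6.36] sd [0.12 0.2  0.54]
```

Call:
servo_tool(
  plan=[
    [[0,0,-0.5],[0,0,0],255],
    [[0,0,-1],[0,0,0],255],
    [[0,0,-1],[0,0,0],255],
    [[0,0,-1],[0,0,0],255],
    [[0,0,-1],[0,0,0],255],
    [[0,0,-1],[0,0,0],255],
    [[0,0,-1],[0,0,0],255],
    [[0,0,-1],[0,0,0],255],
    [[0,0,-1],[0,0,0],255],
    [[0,0,-1],[0,0,0],255],
  ],
)

```text
t: 20.45
position: [0.6459, 0.0154, 0.0642]
ee_rot: [-3.137, -0.176, -0.001]
contact_force: [-0.5, 2.6, 7.8]
gripper_width: -0.001
```

```bash
python3 rd.py 3
```

```text
20.55 [0.6459 0.0154 0.0642] [-0.14  2.54  6.81] sd [0.52 0.42 0.71]
```

Call:
servo_tool(
  plan=[
    [[0,0,-0.5],[0,0,0],255],
    [[0,0,-1],[0,0,0],255],
    [[0,0,-1],[0,0,0],255],
    [[0,0,-1],[0,0,0],255],
    [[0,0,-1],[0,0,0],255],
    [[0,0,-1],[0,0,0],255],
    [[0,0,-1],[0,0,0],255],
    [[0,0,-1],[0,0,0],255],
    [[0,0,-1],[0,0,0],255],
    [[0,0,-1],[0,0,0],255],
  ],
)

```text
t: 21.43
position: [0.6459, 0.0154, 0.0637]
ee_rot: [-3.137, -0.176, -0.001]
contact_force: [-1.3, 1.8, 10.1]
gripper_width: -0.001
```

```bash
python3 rd.py 3
```

```text
21.53 [0.6459 0.0154 0.0637] [-0.87  2.29 10.14] sd [0.33 0.35 0.11]
```

Call:
servo_tool(
  plan=[
    [[0,0,15],[0,0,0],255],
    [[0,0,45],[0,0,0],255],
    [[0,0,80],[0,0,0],255],
    [[-15,30,80],[0,0,0],255],
    [[-30,60,80],[0,0,0],255],
    [[-45,90,80],[0,0,0],255],
    [[-58,115,80],[0,0,0],255],
    [[-65.5,134,80],[0,0,0],255],
    [[-65.5,134,80],[0,0,0],255],
    [[-65.5,134,80],[0,0,0],255],
  ],
)

```text
t: 22.42
position: [0.5794, 0.1495, 0.142]
ee_rot: [3.135, 0.179, -0.002]
contact_force: [-1.1, -1.1, -1.0]
gripper_width: 0.001
```

Run:
```python
from plant import env,cams
import cv2,numpy as np
s=env.read_state();print(s['t'],s['position'],s['ee_rot'],s['contact_force'])
for n in ["scene","wrist"]:
    c=cams.capture(n);np.savez(f"{n}3.npz",**c);f=c["frame"]
    if n=="scene": f=cv2.resize(f[150:275,240:380],None,fx=5.6,fy=4.8,interpolation=cv2.INTER_CUBIC)
    cv2.imwrite(f"pics/{n}3.png",f)
s=env.read_state();print(s['t'],s['position'],s['contact_force'])
```

```text
22.4167 [0.57939174 0.14954684 0.14197589] [ 3.13482868e+00  1.78573651e-01 -2.40401215e-03] [-1.05853054 -1.1412316  -0.98700634]
22.5167 [0.58019735 0.14848815 0.1421508 ] [-0.15841198 -1.30599842 -0.46585025]
```

View pics/scene3.png

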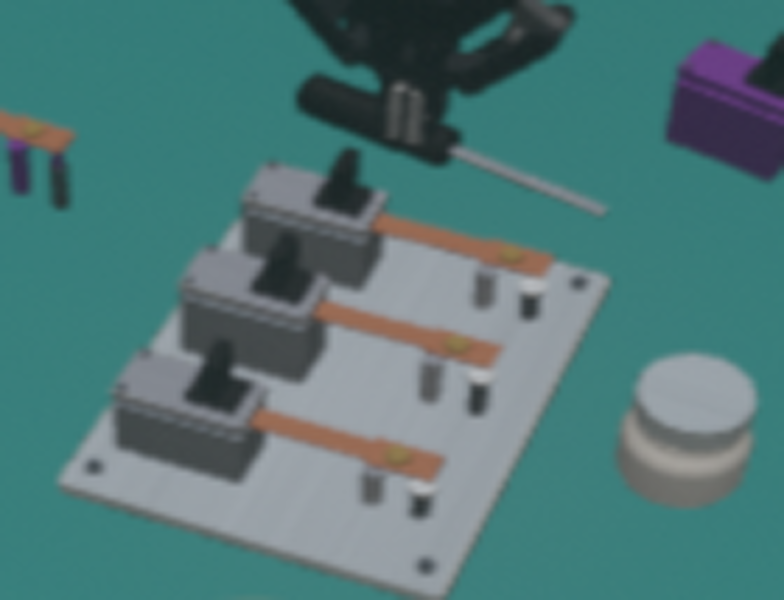

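View pics/wrist3.png

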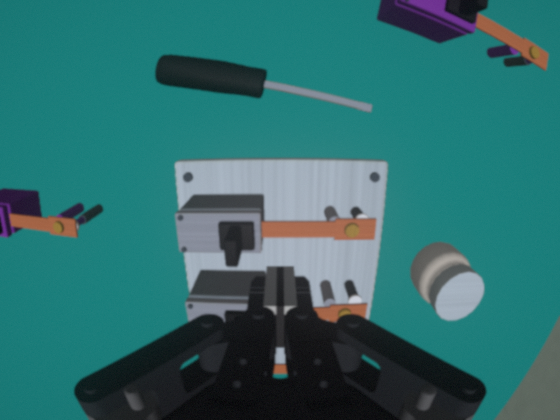

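All three tell-tale heads now show white, at (532,285), (480,376) and (421,487), and the leaves have sprung back. The left finger met its stop at about 3.5 N; the middle and right did so at about 7 N, so the left is the soft one. I'll go down in front of its tab.

Call:
servo_tool(
  plan=[
    [[0,0,-10],[0,0,0],255],
    [[0,0,-20],[0,0,0],255],
    [[0,0,-30],[0,0,0],255],
    [[0,0,-40],[0,0,0],255],
    [[0,0,-47],[0,0,0],255],
    [[0,0,-47],[0,0,0],255],
    [[0,0,-47],[0,0,0],255],
    [[0,0,-47],[0,0,0],255],
    [[0,0,-47],[0,0,0],255],
    [[0,0,-47],[0,0,0],255],
  ],
)

```text
t: 23.35
position: [0.5806, 0.1495, 0.0965]
ee_rot: [-3.136, -0.176, -0.002]
contact_force: [-0.8, -0.8, 0.7]
gripper_width: 0.005
```

Run:
```python
from plant import env,cams
import cv2,numpy as np
s=env.read_state();print(s['t'],s['position'],s['ee_rot'],s['contact_force'])
for n in ["scene","wrist"]:
    c=cams.capture(n);np.savez(f"{n}4.npz",**c);f=c["frame"]
    if n=="scene": f=cv2.resize(f[150:275,240:380],None,fx=5.6,fy=4.8,interpolation=cv2.INTER_CUBIC)
    cv2.imwrite(f"pics/{n}4.png",f)
s=env.read_state();print(s['t'],s['position'],s['contact_force'])
```

```text
23.35 [0.58062774 0.14954526 0.09648544] [-3.13642765e+00 -1.76137957e-01 -1.87325130e-03] [-0.76670887 -0.75414068  0.68081236]
23.45 [0.58050603 0.14949728 0.09631976] [-0.07525332  0.20891155 -0.17563246]
```

View pics/scene4.png

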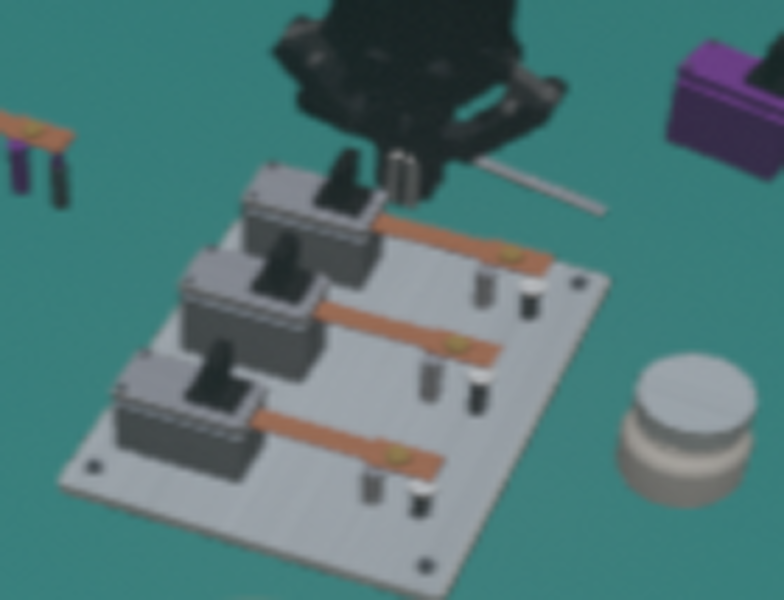

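View pics/wrist4.png

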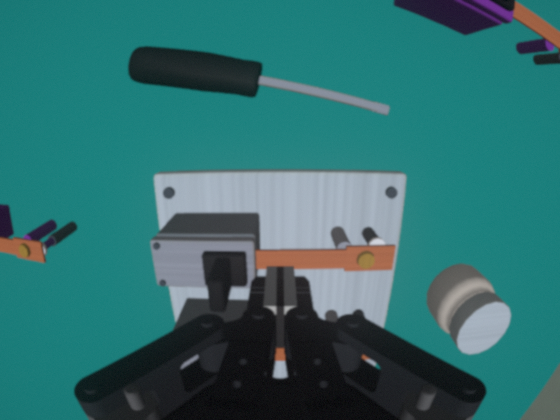

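Call:
servo_tool(
  plan=[
    [[-2,-0.2,3],[0,0,0],255],
    [[-4,-0.4,3],[0,0,0],255],
    [[-6,-0.7,3],[0,0,0],255],
    [[-8,-0.9,3],[0,0,0],255],
    [[-10,-1.1,3],[0,0,0],255],
    [[-12,-1.3,3],[0,0,0],255],
    [[-14,-1.6,3],[0,0,0],255],
    [[-16,-1.8,3],[0,0,0],255],
    [[-16,-1.8,3],[0,0,0],255],
    [[-16,-1.8,3],[0,0,0],255],
  ],
)

```text
t: 24.28
position: [0.5643, 0.1476, 0.0988]
ee_rot: [-3.137, -0.176, -0.0]
contact_force: [1.8, -0.2, -1.3]
gripper_width: 0.001
```

Run:
```python
from plant import env,cams
import cv2,numpy as np
s=env.read_state();print(s['t'],s['position'],s['ee_rot'],s['contact_force'])
for n in ["scene"]:
    c=cams.capture(n);f=c["frame"]
    f=cv2.resize(f[150:275,240:380],None,fx=5.6,fy=4.8,interpolation=cv2.INTER_CUBIC)
    cv2.imwrite(f"pics/{n}5.png",f)
s=env.read_state();print(s['t'],s['position'],s['contact_force'])
```

```text
24.2833 [0.56430299 0.14759017 0.09881412] [-3.13660749e+00 -1.75974793e-01 -3.96831770e-04] [ 1.78256997 -0.15455369 -1.25070493]
24.3333 [0.56429723 0.14761332 0.09881649] [ 1.86092524  0.86893474 -0.96182336]
```

View pics/scene5.png

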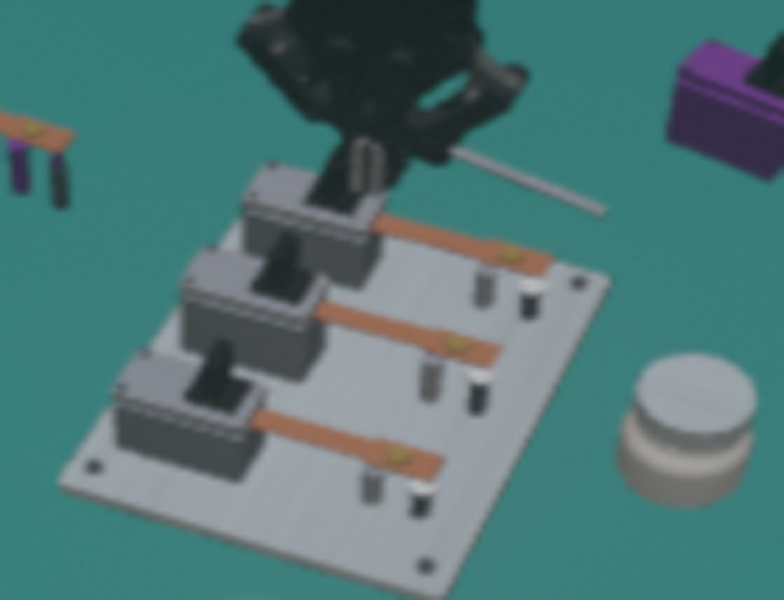

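Call:
servo_tool(
  plan=[
    [[-2,-0.2,0],[0,0,0],255],
    [[-4,-0.4,0],[0,0,0],255],
    [[-6,-0.7,0],[0,0,0],255],
    [[-8,-0.9,0],[0,0,0],255],
    [[-10,-1.1,0],[0,0,0],255],
    [[-12,-1.3,0],[0,0,0],255],
    [[-13,-1.5,0],[0,0,0],255],
    [[-14,-1.6,0],[0,0,0],255],
    [[-14,-1.6,0],[0,0,0],255],
    [[-14,-1.6,0],[0,0,0],255],
  ],
)

```text
t: 25.17
position: [0.55, 0.146, 0.0988]
ee_rot: [-3.137, -0.176, 0.001]
contact_force: [2.9, 0.7, -1.0]
gripper_width: 0.0
```

Run:
```python
from plant import env,cams
import cv2,numpy as np
s=env.read_state();print(s['t'],s['position'],s['ee_rot'],s['contact_force'])
for n in ["scene"]:
    c=cams.capture(n);f=c["frame"]
    f=cv2.resize(f[150:275,240:380],None,fx=5.6,fy=4.8,interpolation=cv2.INTER_CUBIC)
    cv2.imwrite(f"pics/{n}6.png",f)
s=env.read_state();print(s['t'],s['position'],s['contact_force'])
```

```text
25.1667 [0.54997019 0.1459928  0.09878354] [-3.13661315e+00 -1.76126247e-01  6.83619304e-04] [ 2.86347508  0.66170139 -0.98406851]
25.2167 [0.54995534 0.1459712  0.09877234] [ 2.21275877  1.06128791 -0.49002668]
```

View pics/scene6.png

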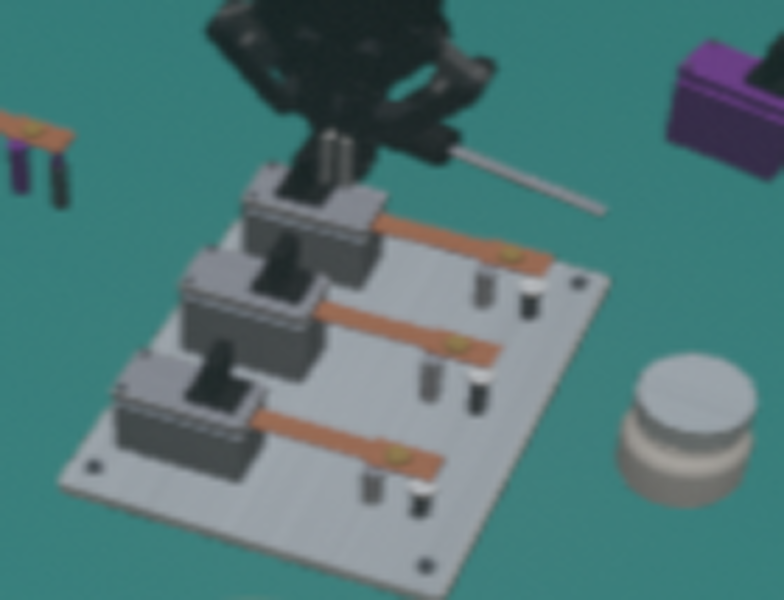

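Call:
servo_tool(
  plan=[
    [[-0.5,0,0],[0,0,0],255],
    [[-1,-0.1,0],[0,0,0],255],
    [[-1.5,-0.2,0],[0,0,0],255],
    [[-2,-0.2,0],[0,0,0],255],
    [[-2.5,-0.3,0],[0,0,0],255],
    [[-3,-0.3,0],[0,0,0],255],
    [[-3,-0.3,0],[0,0,0],255],
    [[-3,-0.3,0],[0,0,0],255],
    [[-3,-0.3,0],[0,0,0],255],
    [[-3,-0.3,0],[0,0,0],255],
  ],
)

```text
t: 26.05
position: [0.5471, 0.1457, 0.0988]
ee_rot: [-3.137, -0.176, 0.0]
contact_force: [1.3, 0.6, -1.2]
gripper_width: 0.004
```

Call:
servo_tool(
  plan=[
    [[-0.5,0,0],[0,0,0],255],
    [[-1,-0.1,0],[0,0,0],255],
    [[-1.5,-0.2,0],[0,0,0],255],
    [[-2,-0.2,0],[0,0,0],255],
    [[-2,-0.2,0],[0,0,0],255],
    [[-2,-0.2,0],[0,0,0],255],
    [[-2,-0.2,0],[0,0,0],255],
    [[-2,-0.2,0],[0,0,0],255],
    [[-2,-0.2,0],[0,0,0],255],
    [[-2,-0.2,0],[0,0,0],255],
  ],
)

```text
t: 26.88
position: [0.5461, 0.1456, 0.0989]
ee_rot: [-3.137, -0.176, -0.003]
contact_force: [5.8, -0.2, -3.0]
gripper_width: 0.002
```

Call:
servo_tool(
  plan=[
    [[-0.5,0,0],[0,0,0],255],
    [[-1,-0.1,0],[0,0,0],255],
    [[-1,-0.1,0],[0,0,0],255],
    [[-1,-0.1,0],[0,0,0],255],
    [[-1,-0.1,0],[0,0,0],255],
    [[-1,-0.1,0],[0,0,0],255],
    [[-1,-0.1,0],[0,0,0],255],
    [[-1,-0.1,0],[0,0,0],255],
    [[-1,-0.1,0],[0,0,0],255],
    [[-1,-0.1,0],[0,0,0],255],
  ],
)

```text
t: 27.72
position: [0.5459, 0.1455, 0.099]
ee_rot: [-3.137, -0.176, -0.005]
contact_force: [8.2, 1.4, -4.5]
gripper_width: 0.001
```

It's against the hard end: force rises while the position stands still. Backing off and lifting clear.

Call:
servo_tool(
  plan=[
    [[4,0.5,0],[0,0,0],255],
    [[9,1,0],[0,0,0],255],
    [[14,1.6,0],[0,0,0],255],
    [[14,1.6,0],[0,0,0],255],
    [[14,1.6,20],[0,0,0],255],
    [[14,1.6,50],[0,0,0],255],
    [[14,1.6,85],[0,0,0],255],
    [[14,1.6,120],[0,0,0],255],
    [[14,1.6,120],[0,0,0],255],
    [[14,1.6,120],[0,0,0],255],
  ],
)

```text
t: 28.55
position: [0.5592, 0.1473, 0.2212]
ee_rot: [-3.136, -0.176, -0.006]
contact_force: [0.1, -1.0, -0.4]
gripper_width: -0.002
```

Run:
```python
from plant import env,cams
import cv2,numpy as np
for n in ["scene","wrist"]:
    c=cams.capture(n);f=c["frame"]
    if n=="scene":f=cv2.resize(f[150:275,240:380],None,fx=5.6,fy=4.8,interpolation=cv2.INTER_CUBIC)
    cv2.imwrite(f"pics/{n}7.png",f)
s=env.read_state();print(s['t'],s['position'],s['contact_force'])
```

```text
28.65 [0.55779009 0.14689422 0.21792946] [-0.33285002 -0.5285045  -1.02955917]
```

View pics/scene7.png

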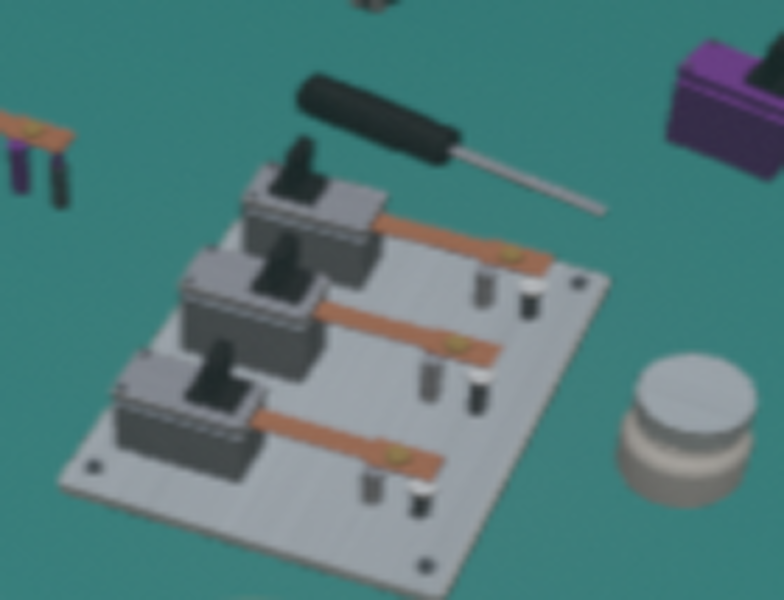

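View pics/wrist7.png

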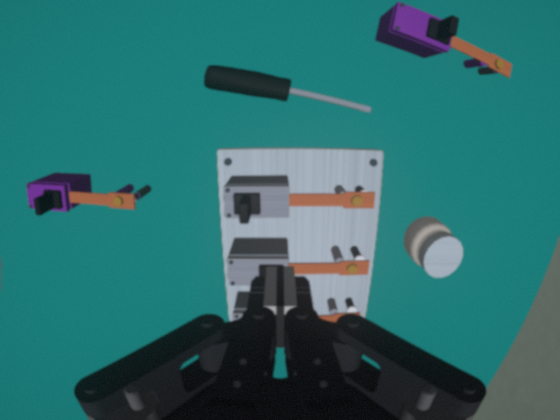

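The left carriage moved from about (343,195) to (298,183) in the scene crop, roughly 21 mm. The other two slides, the driver and the jar haven't moved. Handing in.

```bash
python3 -c "
from plant import env
print(env.finish_job())"
```

```text
the job is handed in; nothing more can be done
None
```

The left finger was the soft one. I pressed all three to their stops, then slid only the left clamp open and handed the job in at about 28.7 s of the 59 s.

- **Finger test:** The left finger pushed back with only about 3–3.5 N as it reached its stop. The middle and right fingers gave about 7 N. The highest reading on any dome was 10.8 N, against the 18 N limit.
- **Clamp:** I pushed the left slide back until the force rose (8 N) while the tool stood still, so it is at its hard end. The last picture shows about 21 mm of travel.
- **Last checks:** All three tell-tale pins show as pushed down, and the leaves have sprung back. The middle and right slides have not moved. The screwdriver and jar lie where they were, and the arm is clear of everything. I did not check the tape in the last pictures, but the arm never went near it.
- **Uncertain readings:** The force sensor scattered by about 0.5 N. The left finger's value comes from the bend in its force curve, not one clean reading. Pressing the middle and right domes also gave 2–4 N of sideways force, probably friction.

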